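Hang the creasing frame in the side-opening hooks

ROBOT

A 7-joint arm with a two-finger parallel gripper is mounted at the origin on the work surface. World frame = base frame: x ahead of the robot, y to its left, z up, the work surface at z = 0. Lengths are in m, angles in rad, forces in N, time in s.
With the tool pointing down it reaches from about 0.35 to 0.9 m from the base axis. Payload 8.1 kg.
Tool frame: the origin (TCP) lies at the very end of the fingers, on their centre line; the grasp point (between the pads) lies 19 mm behind it (bot.pinch_z is the distance from the TCP to the grasp point, in m); z points along the fingers, x is the direction in which the jaws open and shut, and the axes are right-handed (so a half turn about z gives the same grasp; the last joint's range is limited). The gripper opens to 92 mm and grips with 3 to 60 N. Pads are 19 mm wide; open, the fingers measure 130 mm over their backs; the gripper's body (75 mm by 190 mm) begins 47 mm behind the grasp point.
Start: joints at [1.226, 0.434, 0.025, 1.573, -0.012, 1.134, -0.075], TCP at [0.15, -0.607, 0.227] pointing down, gripper open.
Joint ranges: [-2.62, 2.62], [-0.44, 2.09], [-1.27, 1.32], [0.08, 2.57], [-1.32, 4.46], [0.12, 2], [-2.74, 2.74]. Speed limits (rad/s): [2.22, 2.22, 3.01, 3.01, 3.14, 3.14, 3.14].

INTERFACE

Orientations are given as a rotation vector (axis times angle).
In Python, from plant import readout, eyes, ticket, bot gives the robot as it stands.
- The arm moves only by the tool jog_arm, never from a script. Its argument "increments" is one flat list of numbers, 4 for each row, row after row: the shift along the world's x, y, z in cm, then the turn about the world's z in degrees. A call has 1 to 20 rows; each row is the pose to reach, as a shift and turn from the pose commanded when the call began; what a row does not reach only later rows make up. A row lasts 1/8 s, in which the tool goes at most 62.5 mm and 10.7 degrees, less where a joint would pass 70% of its speed; a pose out of reach is approached as far as the arm can. A call with a gripper value outside its range is refused whole. "hand" is the closure in counts, from 0 (fully open) to 255 (shut), set as the call begins (left out, the last holds). The fingers move at their own pace and stop on an object; the grip force is fixed at half the most. Time passes only in rows, so rows that repeat a pose let the fingers close. It gives the time, the measured TCP pose, the force and the opening at its end, in the units of the state.
- readout.observe(): the state, without advancing time (a new reading comes with each control period).
- eyes.read_camera(name): name is "side" or "top" or "wrist"; returns a dict with "pixels" (400x640x3 uint8, red, green, blue), "fx", "fy", "cx", "cy" (pixels), "extrinsics" (4x4, takes a point from camera to world coordinates). Camera axes: x right, y up, looking along -z (the intrinsics and any distortion apply to the point x, -y, -z); pixel columns grow to the right and rows downward; lengths in m; the calibration is good to about 2 mm. A picture is of the moment at which its call begins. There is no depth.
- ticket.job_done(): hands the job in, once; it reports no verdict.
The state is a dict: "time": time; "joints": joint angles; "joint_vel": joint speeds; "effort": joint torques, N m; "tool_pos": TCP position; "ee_rot": TCP orientation; "ft_force": force on the tool from outside, world axes, zero at the start; "moment": the same for the moment, N m; "width": finger opening in m.
Only numpy, scipy, OpenCV 4.12 (cv2) and the standard library are available. Lean on these libraries where they do the work, as an engineer would, in place of code of your own. Each camera call takes 0.05 s, during which the arm holds its last target. There are 200 camera calls.

TASK

Take the creasing frame with the two side lugs out of its wooden rest and hang it on the hook stand: set the lugs on the tongues of the two hooks, slide them in sideways under the lips and let them down gently to the bottom of the throats, then let go. The hooks are clamped at an unknown height, so feel for them and never bear hard on them or drop the frame in. Leave the other frame and everything else on the table alone.

Things in the scene. Friction and masses are not known exactly. Their poses are not given: they have to be found in the camera images.
- frame: Creasing frame, aluminium, upright in the slot of a wooden rest: the one WITH a round lug on each side. 0.25 to 0.5 kg, 12 mm thick (own x), 100 mm wide (y), 78 mm tall, open window, heavy steel lower bar, and on top a flat grip tab. Origin: centre of the lower edge, z up. Same after a half turn about z: either face may lead. Hangs upright from its lugs.
- grip (a point): Point on the frame to hold it by: 140 mm above its lower edge, in the flat tab 40 mm wide (own y), 12 mm thick (x) that rises from 78 to 157 mm. Grip across the thickness, from above.
- lugs (a point): Point on the frame midway between its lugs, 68 mm above its lower edge. The lugs are round steel pins of 10 mm diameter along the frame's y axis, from its sides (y = +-50 mm) out to y = +-75 mm.
- rest_a: Wooden rest in which the lugged frame stands: 60 (x) x 130 (y) x 34 mm, slot 17 mm wide along y, its floor 8 mm above the table, so lift the frame straight up 30 mm or more to clear it. Origin: centre of the underside. Fixed.
- stand: Fixed hook stand: base plate 150 (x) x 190 (y) x 10 mm, two 18 mm posts at x = 45, y = +-60 mm, 172 mm tall. Origin on the table below the middle of the throats; +x is the way the lugs slide in (hooks open to -x), y along the lugs. Two dark steel hook plates at y = +-56..68 mm are clamped to the posts, joined by a plate behind x = 16 mm no taller than they are; the frame goes between them.
- throat (a point): Point on the stand at x = 0, 120 mm above the table. The throat floor F is clamped anywhere from 25 mm below to 25 mm above it: not shown by any pose, find it by feel. Throats: x = -8 to +8 mm, floor at F; back wall face at x = +8; lip above from x = -20 to +16, underside F+30, top F+60. So there is no way in from above. All rigid: touch at about 10 mm/s; over 35 N is too hard.
- landing (a point): Point on the stand at x = -33, y = 0, 136 mm above the table: middle of the open part of the tongues. Each tongue is flat on top at F+16 (136 mm +-25, both hooks alike) from x = -45 to -8 mm, and open from above from x = -45 to -20; from there on the mouth under the lip is 14 mm high for the 10 mm lugs, then comes the throat, 16 mm deep.
- blank: The other frame, same size, in its own rest, but WITHOUT lugs and with its window filled by a panel. Leave it. Origin as for the frame. Which rest holds which varies.
- tape: Roll of clear tape, 90 mm across, 24 mm tall, lying flat. Bystander. Origin: centre of its underside.
- glue: White glue bottle, 52 mm across, 115 mm tall. Bystander. Origin: centre of its underside.
- folder: Flat white bone folder, 150 x 22 x 6 mm, lying between the rests and the stand. Bystander. Origin: centre of its underside.
- cup: Grey cup, 72 mm across, 90 mm tall. Bystander. Origin: centre of its underside.
- rule: Flat steel rule, 30 x 200 x 4 mm, near the robot. Bystander. Origin: centre of its underside.
- block: Wooden knocking-up block, 90 x 60 x 45 mm. Bystander. Origin: centre of its underside.

How it is judged:
On the way:
1. the lugged frame is lifted clear of its rest (height (world z) of frame above 0.05 m and contact force between frame and the fingers above 1 N), for 0.2 s.
At the end, for the whole second after the job is handed in: The lugged frame hangs let go and at rest on the stand, lugs in both throats: point between lugs within 6 mm (x) and 10 mm (y) of the throats' middle, 95 to 155 mm above the table, lugs within 0.15 rad of the hooks' cross direction, frame within 0.12 rad of upright (x of lugs in the frame of stand between -0.006 and 0.006 m and y of lugs in the frame of stand between -0.01 and 0.01 m and z of lugs in the frame of stand between 0.095 and 0.155 m and angle between the y axis of frame and the y axis of stand, either way round below 0.15 rad and angle between frame's own z axis and vertical below 0.12 rad and contact force between frame and stand above 1 N and linear speed of frame below 0.03 m/s and angular speed of frame below 0.4 rad/s); the robot touches nothing.
It fails at once if the frame and the hook stand bear on each other with more than 35 N (contact force between frame and stand above 35 N).
It fails at once if the robot bears on the hook stand with more than 20 N (contact force between the arm and stand above 20 N).
It fails at once if the other frame or another bystander is moved by more than 20 mm (distance of any of blank, tape, glue, folder, cup, rule, block from where it was at the start of the episode above 0.02 m).
It also fails if it takes over 58 s, if anything falls off the work surface, if the arm or the gripper's body presses on something with over 40 N, if the wrist force passes 120 N, or if a joint passes its speed limit or range.

## Working session

There is one attempt and no reset: what is moved stays moved. The work goes in short steps, Python scripts to look and compute and a tool call to move; the robot and the scene stay as the last step left them, time stands still between calls to the robot, and variables do not carry over. Pictures are saved under pics/ and viewed, about 8 in all and at most 12, crops included, and the job is handed in when it is done.

Besides the shell and the picture viewer there is one more tool, called as name(argument=value, ...) on one line, values as JSON. jog_arm: Moves the arm, as the interface text tells. Its arguments: {"type":"object","properties":{"increments":{"type":"array"},"hand":{"type":"number"}},"required":["increments"]}

```bash
mkdir -p pics
cat > h.py <<'E'
import numpy as np, cv2
from plant import readout, eyes, ticket, bot
def shot(n,f=None):
    d=eyes.read_camera(n)
    if f: cv2.imwrite(f'pics/{f}.png',d['pixels'][:,:,::-1]); np.savez(f'pics/{f}.npz',**{k:d[k] for k in d})
    return d
def ray(d,u,v):
    E=np.array(d['extrinsics']); r=np.array([(u-d['cx'])/d['fx'],-(v-d['cy'])/d['fy'],-1.])
    return E[:3,3],E[:3,:3]@r
def plane(d,u,v,z):
    o,r=ray(d,u,v); return o+r*(z-o[2])/r[2]
def proj(d,p):
    E=np.array(d['extrinsics']); q=E[:3,:3].T@(np.array(p)-E[:3,3]); return d['cx']+d['fx']*q[0]/-q[2], d['cy']-d['fy']*q[1]/-q[2]
E
python3 - <<'E'
from h import *
print(readout.observe())
for n in('top','side'):
    d=shot(n,n+'0'); print(d.keys(),d['fx'],d['cx'],d['cy'],np.round(d['extrinsics'],3).tolist())
print([a for a in dir(bot) if a[0]!='_'])
E
```

```text
{'time': 0.0, 'joints': array([ 1.22641009,  0.43521682,  0.02496418,  1.57408823, -0.01158543,
        1.1339774 , -0.07510173]), 'joint_vel': array([ 0.00011062, -0.00066943,  0.00039427, -0.00076779,  0.00161334,
        0.00034776, -0.00062151]), 'effort': array([-8.06561075e-04, -6.67844296e+01,  9.84523594e-01, -3.14460254e+01,
       -6.06447598e-02,  4.28428408e-02,  1.56232591e-04]), 'tool_pos': array([ 0.14947397, -0.60634789,  0.22595212]), 'ee_rot': array([-2.47242159e+00,  1.93688302e+00,  2.04631890e-03]), 'ft_force': array([-0.41335065, -0.20034858, -0.07686889]), 'moment': array([-0.01934437,  0.01465352,  0.03364908]), 'width': 0.09193826744880665}
dict_keys(['pixels', 'fx', 'fy', 'cx', 'cy', 'extrinsics']) 436.5828860034846 323.46065159796325 193.27544142412415 [[0.005, 0.981, -0.194, 0.359], [-1.0, 0.0, -0.024, 0.008], [-0.023, 0.194, 0.981, 1.187], [0.0, 0.0, 0.0, 1.0]]
dict_keys(['pixels', 'fx', 'fy', 'cx', 'cy', 'extrinsics']) 456.13235317783426 320.7868567005793 196.46965659966298 [[-0.751, 0.349, -0.561, -0.034], [-0.661, -0.372, 0.652, 0.68], [0.019, 0.86, 0.51, 0.629], [0.0, 0.0, 0.0, 1.0]]
['Unreachable', 'pinch_z']
```

View pics/top0.png

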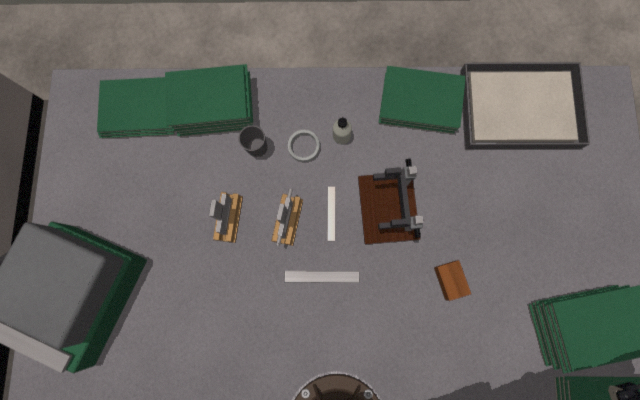

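View pics/side0.png

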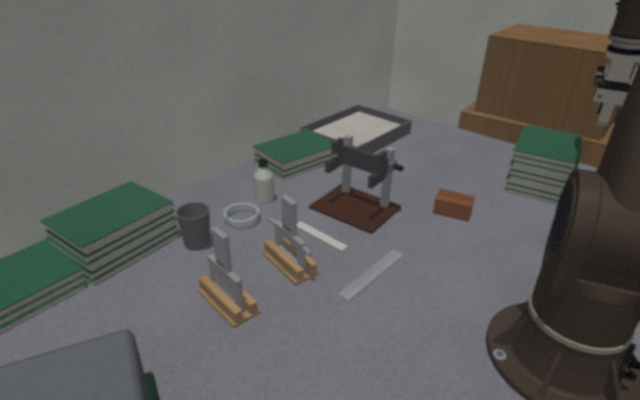

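The top view shows the two rests at about (225,217) and (287,218), and the stand at (392,208) with its hooks opening to the left. The right-hand frame seems to have the lugs, so I'll zoom in to check.

Run:
```python
import cv2,numpy as np
t=cv2.imread('pics/top0.png');s=cv2.imread('pics/side0.png')
a=cv2.resize(t[155:255,200:440],(792,330),interpolation=cv2.INTER_CUBIC)
b=cv2.resize(s[130:330,190:410],(286,260),interpolation=cv2.INTER_CUBIC)
b=np.hstack([cv2.resize(s[180:330,190:330],(252,270),interpolation=cv2.INTER_CUBIC),cv2.resize(s[130:235,300:410],(283,270),interpolation=cv2.INTER_CUBIC)])
c=np.zeros((600,792,3),np.uint8);c[:330]=a;c[330:,:b.shape[1]]=b
c=np.clip(c*1.6,0,255).astype(np.uint8)
cv2.imwrite('pics/z1.png',c)
```

```text
(no output)
```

View pics/z1.png

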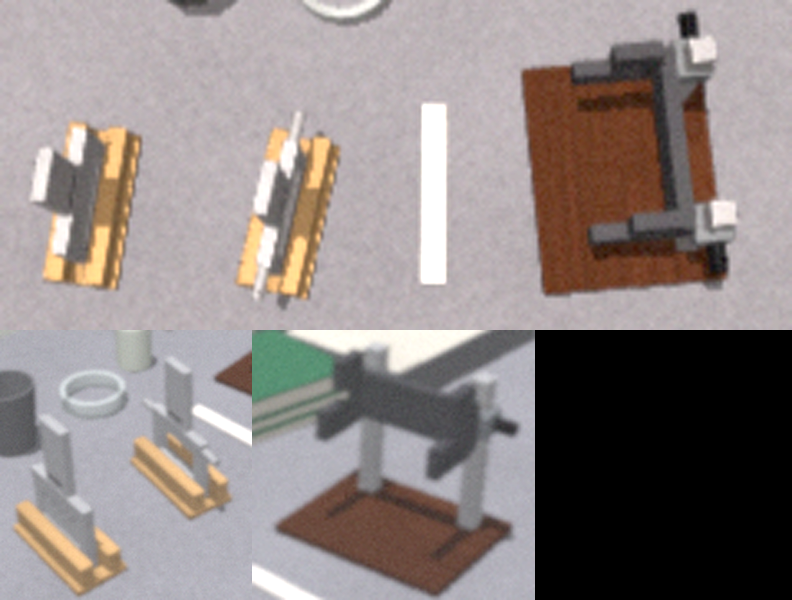

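The right-hand frame, at top-view pixel (287,218), has the lugs: their ends show at about (290,190) and (278,245). The stand hooks open toward image left (+y world). Next I'll measure both.

Run:
```python
from h import *
d=dict(np.load('pics/top0.npz')); im=d['pixels']; hsv=cv2.cvtColor(im,cv2.COLOR_RGB2HSV)
def biggest(m,box):
    w=np.zeros_like(m); x0,y0,x1,y1=box; w[y0:y1,x0:x1]=m[y0:y1,x0:x1]
    return w
def rect(w,z,name):
    v,u=np.nonzero(w); P=np.array([plane(d,a,b,z)[:2] for a,b in zip(u,v)],np.float32)*1000
    r=cv2.minAreaRect(P); print(name,len(u),np.round(r[0],1),np.round(r[1],1),round(r[2],2),np.round(cv2.boxPoints(r)).tolist())
def big(w):
    n,l,s,c=cv2.connectedComponentsWithStats(w); k=1+np.argmax(s[1:,4]); return (l==k).astype(np.uint8)
print('hsv rest',hsv[225,297],hsv[200,283],'base',hsv[200,365],hsv[235,380],'table',hsv[230,330])
br=cv2.inRange(hsv,(0,110,30),(14,255,140)); w=biggest(br,(350,165,425,250)); rect(w,0.01,'base');cv2.imwrite('pics/mb.png',w)
org=cv2.inRange(hsv,(10,90,90),(25,255,255)); w=biggest(org,(265,180,310,255)); rect(w,0.034,'restB');w=biggest(org,(205,180,245,255)); rect(w,0.034,'restA')
# bright patches
for nm,box,z in(('tab',(272,200,288,226),.165),('post',(404,164,420,182),.172),('post',(410,212,428,232),.172)):
    x0,y0,x1,y1=box; g=cv2.cvtColor(im,cv2.COLOR_RGB2GRAY)[y0:y1,x0:x1]; 
    m=(g>0.8*g.max()).astype(np.uint8); m=big(m); v,u=np.nonzero(m)
    print(nm,g.max(),len(u)); 
    P=np.array([plane(d,a+x0,b+y0,z)[:2] for a,b in zip(u,v)],np.float32)*1000
    r=cv2.minAreaRect(P); print(P.mean(0),r)
for nm,u,v in(('lug1',290.3,189.7),('lug2',278.2,245)): print(nm,plane(d,u,v,.076)*1000)
```

```text
hsv rest [13 74 90] [ 16 125 167] base [  8 164  70] [ 12 170  69] table [ 23  10 209]
base 2608 [ 553.6 -140.3] [186.7 147.2] 4.83 [[454.0, -75.0], [467.0, -221.0], [653.0, -206.0], [640.0, -59.0]]
restB 524 [518.  132.4] [ 58.1 130.7] 78.44 [[448.0, 117.0], [576.0, 91.0], [588.0, 148.0], [460.0, 174.0]]
restA 464 [523.4 291.7] [ 60.1 128.8] 82.67 [[456.0, 270.0], [583.0, 254.0], [591.0, 313.0], [463.0, 330.0]]
tab 164 103
[524.67474 132.04558] ((522.0020751953125, 129.95709228515625), (20.25872039794922, 48.732421875), 78.9659423828125)
post 150 52
[ 618.5569  -180.60495] ((618.9640502929688, -180.49073791503906), (18.17401885986328, 16.889659881591797), 9.104310035705566)
post 156 53
[ 498.84244 -191.05643] ((499.8938293457031, -191.67291259765625), (16.44937515258789, 16.31181526184082), 0.10942721366882324)
lug1 [588.160622  121.0721018  76.       ]
lug2 [444.67497514 149.06192999  76.        ]
```

jog_arm(increments=[2, 1, 2, -2, 6, 4, 4, -4, 10, 8, 5.4, -6, 14, 13, 5.4, -8, 18, 18, 5.4, -10, 22, 23, 5.4, -12, 25, 28, 5.4, -14, 28, 33, 5.4, -16, 30, 38, 5.4, -18, 32, 43, 5.4, -20, 33.5, 48, 5.4, -22, 34.5, 53, 5.4, -24, 35.5, 58, 5.4, -25, 36, 63, 5.4, -25, 36.5, 68, 5.4, -25, 36.8, 72, 5.4, -25, 36.8, 74, 5.4, -25, 36.8, 74, 5.4, -25, 36.8, 74, 5.4, -25], hand=0)

```text
time: 2.48
tool_pos: [0.5176, 0.1317, 0.2804]
ee_rot: [1.993, -2.427, 0.001]
ft_force: [-0.8, -1.0, -0.0]
width: 0.0914
```

Run:
```python
from h import *
s=readout.observe(); print({k:np.round(s[k],4).tolist() for k in('time','tool_pos','ee_rot','joints','ft_force','width')})
d=shot('wrist','w1'); print(np.round(d['extrinsics'],3).tolist())
for p in ([.5175,.1335,.165],): print(proj(d,p))
# F estimate from side view
ds=dict(np.load('pics/side0.npz')); o=np.array([.5544,-.1407,0]); a=np.deg2rad(4.9); ys=np.array([np.cos(a),np.sin(a),0]); xs=np.array([np.sin(a),-np.cos(a),0])
for F in(.095,.12,.145):
    for nm,x,y,z in(('tip-near',-45,-62,16),('tip-far',-45,62,16),('lip-near',-20,-62,60),('lip-far',-20,62,60)):
        print(F,nm,np.round(proj(ds,o+xs*x/1e3+ys*y/1e3+np.array([0,0,F+z/1e3])),1))
im=cv2.imread('pics/side0.png')[125:215,315:415]; im=np.clip(cv2.resize(im,(600,540),interpolation=cv2.INTER_CUBIC)*1.8,0,255).astype(np.uint8)
w=cv2.resize(d['pixels'][:,:,::-1],(640,400))
c=np.zeros((570,790,3),np.uint8); c[:540,:600]=im; cv2.imwrite('pics/z2.png',im)
```

```text
{'time': 2.475, 'tool_pos': [0.5176, 0.1317, 0.2804], 'ee_rot': [1.993, -2.4272, 0.0006], 'joints': [-0.0657, 0.2742, -0.3611, 1.6898, 0.1036, 1.1973, -2.2191], 'ft_force': [-0.771, -1.0479, -0.0213], 'width': 0.0914}
[[-0.194, 0.948, 0.251, 0.585], [-0.981, -0.188, -0.049, 0.119], [0.001, -0.255, 0.967, 0.439], [0.0, 0.0, 0.0, 1.0]]
(np.float64(320.67641276751425), np.float64(196.35113842173362))
0.095 tip-near [369.5 184.6]
0.095 tip-far [326.5 169.4]
0.095 lip-near [376.5 164. ]
0.095 lip-far [332.9 149.9]
0.12 tip-near [370.3 175.2]
0.12 tip-far [326.8 160.3]
0.12 lip-near [377.4 154.3]
0.12 lip-far [333.3 140.5]
0.145 tip-near [371.1 165.5]
0.145 tip-far [327.1 151. ]
0.145 lip-near [378.3 144.3]
0.145 lip-far [333.6 131. ]
```

View pics/w1.png

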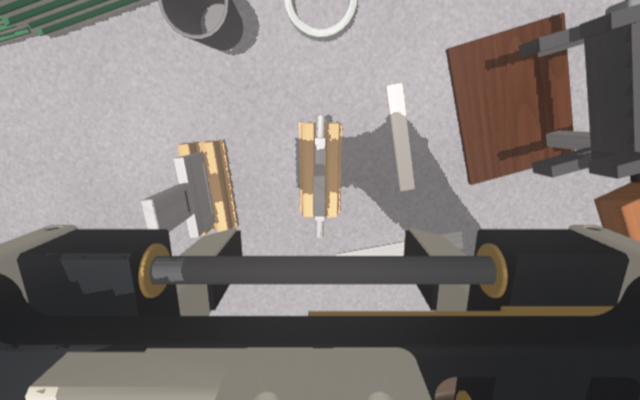

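View pics/z2.png

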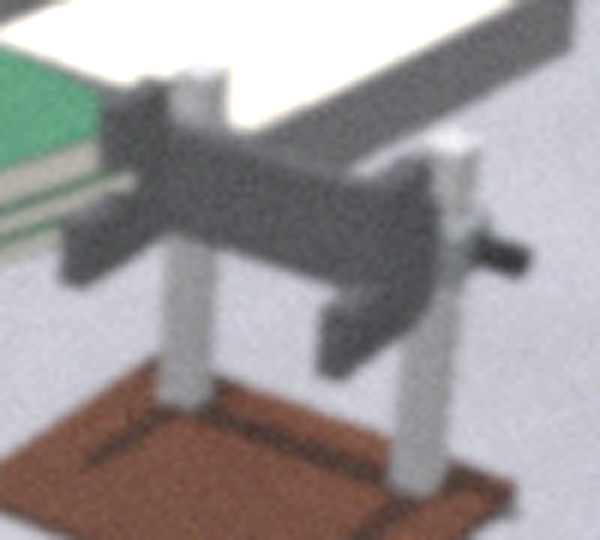

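Wrist view: the frame is square between the jaws, with lug ends at (320,117) and (320,236) and the tab at column 320. Side crop: the tongue tips are at full-image pixels (371,176) and (328,162), so F is about 0.115–0.12. That is only a guide, and I'll still feel for it. I'll check the centring next.

Run:
```python
from h import *
d=dict(np.load('pics/w1.npz'))
a,b=plane(d,320.5,116,.076),plane(d,320,238,.076); print(a,b,(a+b)/2,np.rad2deg(np.arctan2(*(a-b)[[1,0]])),np.linalg.norm(a-b))
```

```text
[0.59019711 0.11965678 0.076     ] [0.4414904  0.15003455 0.076     ] [0.51584376 0.13484566 0.076     ] -11.545521189383974 0.15177777896106043
```

jog_arm(increments=[-0.1, 0.2, -3, 0, -0.1, 0.2, -7, 0, -0.1, 0.2, -11, 0, -0.1, 0.2, -13.5, 0, -0.1, 0.2, -14.3, 0, -0.1, 0.2, -14.3, 0, -0.1, 0.2, -14.3, 0])

```text
time: 3.4
tool_pos: [0.5175, 0.1352, 0.1389]
ee_rot: [-1.993, 2.426, -0.001]
ft_force: [0.7, -0.2, -0.5]
width: 0.0917
```

jog_arm(increments=[0, 0, 0, 0, 0, 0, 0, 0, 0, 0, 0, 0, 0, 0, 0, 0, 0, 0, 0, 0, 0, 0, 0, 0, 0, 0, 0, 0, 0, 0, 0, 0, 0, 0, 0, 0, 0, 0, 0, 0], hand=255)

```text
time: 4.65
tool_pos: [0.5167, 0.1352, 0.1377]
ee_rot: [-1.995, 2.427, 0.0]
ft_force: [0.1, -0.4, -0.5]
width: 0.0115
```

jog_arm(increments=[0, 0, 1, 0, 0, 0, 2.5, 0, 0, 0, 4, 0, 0, 0, 6, 0, 0, 0, 8, 0, 0, 0, 10, 0, 0, 0, 11, 0, 0, 0, 11, 0, 0, 0, 11, 0, 0, 0, 11, 0])

```text
time: 5.9
tool_pos: [0.5162, 0.135, 0.247]
ee_rot: [1.994, -2.426, -0.001]
ft_force: [0.0, 0.7, -4.1]
width: 0.0118
```

Run:
```python
from h import *
s=readout.observe(); print({k:np.round(s[k],4).tolist() for k in('time','tool_pos','ee_rot','joints','ft_force','width')})
d=shot('side','s2'); cv2.imwrite('pics/s2c.png',np.clip(cv2.resize(d['pixels'][60:300,180:440,::-1],(780,600),interpolation=cv2.INTER_CUBIC)*1.5,0,255).astype(np.uint8) if 0 else cv2.resize(d['pixels'][60:260,180:440,::-1],(780,600),interpolation=cv2.INTER_CUBIC))
p=s['tool_pos']; print(proj(d,p-np.array([0,0,.061])))
```

```text
{'time': 5.9, 'tool_pos': [0.5162, 0.135, 0.247], 'ee_rot': [1.9943, -2.4256, -0.001], 'joints': [-0.0719, 0.2994, -0.3638, 1.7419, 0.1165, 1.123, -2.2369], 'ft_force': [0.0149, 0.6799, -4.0729], 'width': 0.0118}
(np.float64(289.4469526386414), np.float64(189.29340052998293))
```

View pics/s2c.png

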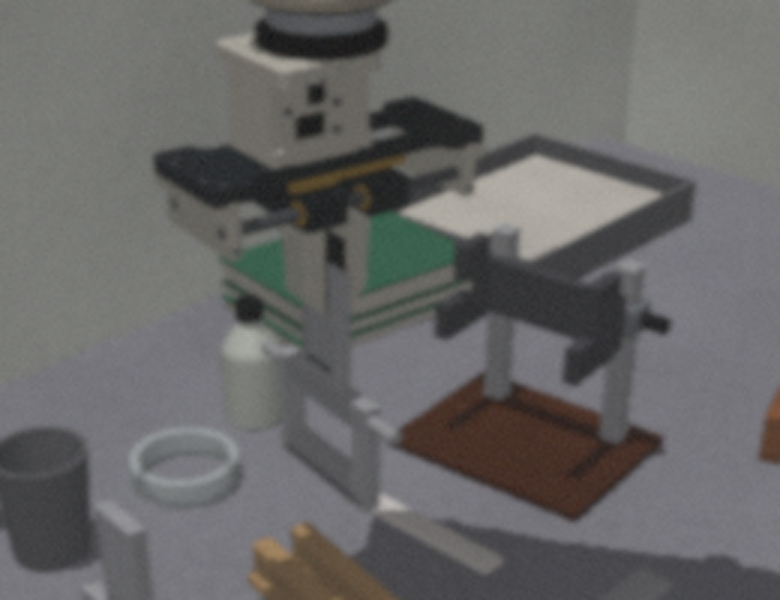

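The frame is held upright, lugs at about (274,176) and (311,205), and its bottom is clear of the rest. I'll carry it to just above the landing.

jog_arm(increments=[0.2, -1, 0, 1, 0.4, -3, 0, 2, 0.8, -5.5, 0, 4, 1.2, -8, 0, 6, 1.6, -10.5, 0, 8, 2, -13, 0, 10, 2.4, -15.5, 0, 12, 2.7, -18, 0, 13.5, 3, -20, 0, 15, 3.2, -22, 0, 16, 3.4, -23.5, 0, 16.4, 3.5, -24.3, 0, 16.4, 3.5, -24.3, 0, 16.4, 3.5, -24.3, 0, 16.4, 3.5, -24.3, 0, 16.4, 3.5, -24.3, 0, 16.4])

```text
time: 7.95
tool_pos: [0.5516, -0.1074, 0.2478]
ee_rot: [-2.322, 2.116, -0.0]
ft_force: [-1.0, 0.3, -4.4]
width: 0.0118
```

Run:
```python
from h import *
s=readout.observe(); print({k:np.round(s[k],4).tolist() for k in('time','tool_pos','ee_rot','ft_force','width')})
p=s['tool_pos']; o=np.array([.5544,-.1407,0]); a=np.deg2rad(4.9); ys=np.array([np.cos(a),np.sin(a),0]); xs=np.array([np.sin(a),-np.cos(a),0])
print('stand xy',(p-o)@xs,(p-o)@ys)
from scipy.spatial.transform import Rotation as R
x=R.from_rotvec(s['ee_rot']).as_matrix()[:,0]; print('jaw yaw',np.rad2deg(np.arctan2(x[1],x[0])))
out=[]
for n,b in(('side',(300,110,430,220)),('top',(340,150,440,250))):
    d=shot(n,n+'3'); L=p-np.array([0,0,.061]); print(n,[np.round(proj(d,L+ys*q),1) for q in(-.075,0,.075)])
    x0,y0,x1,y1=b; c=d['pixels'][y0:y1,x0:x1,::-1]; out.append(cv2.resize(c,(390,int(390*c.shape[0]/c.shape[1])),interpolation=cv2.INTER_CUBIC))
H=max(i.shape[0] for i in out); c=np.hstack([np.pad(i,((0,H-i.shape[0]),(0,5),(0,0))) for i in out]); cv2.imwrite('pics/z3.png',np.clip(c*1.4,0,255).astype(np.uint8))
```

```text
{'time': 7.95, 'tool_pos': [0.5516, -0.1074, 0.2478], 'ee_rot': [-2.3215, 2.1165, -0.0], 'ft_force': [-0.9871, 0.3185, -4.364], 'width': 0.0118}
stand xy -0.03346169740905777 0.00010040491378880429
jaw yaw -84.70926980301458
side [array([379.5, 155.1]), array([351.7, 146.4]), array([325.7, 138.3])]
top [array([386.8, 227.5]), array([383.3, 195.5]), array([379.9, 164.4])]
```

View pics/z3.png

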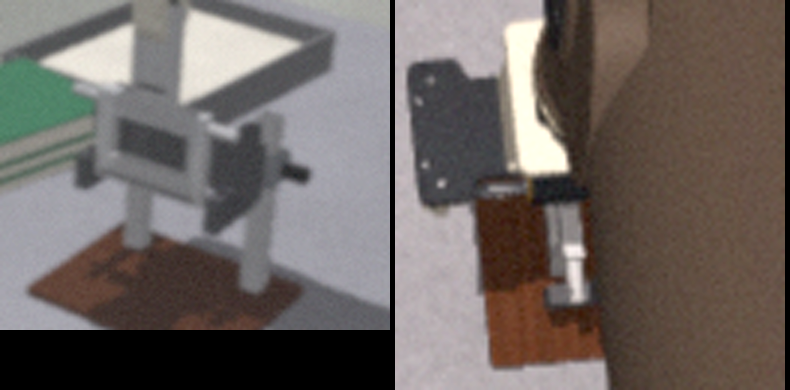

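The lugs appear within 1–2 px of where I predicted them in both views. I'm starting the descent.

jog_arm(increments=[0, 0, -0.3, -0.4, 0, 0, -0.6, -0.4, 0, 0, -0.9, -0.4, 0, 0, -1.2, -0.4, 0, 0, -1.5, -0.4, 0, 0, -1.7, -0.4, 0, 0, -1.8, -0.4, 0, 0, -1.8, -0.4])

```text
time: 9.05
tool_pos: [0.5516, -0.1078, 0.2297]
ee_rot: [2.313, -2.125, -0.0]
ft_force: [-0.2, -0.3, -3.8]
width: 0.0119
```

jog_arm(increments=[0, 0, -0.1, 0, 0, 0, -0.2, 0, 0, 0, -0.3, 0, 0, 0, -0.4, 0, 0, 0, -0.4, 0])

```text
time: 9.68
tool_pos: [0.5516, -0.1078, 0.2256]
ee_rot: [2.313, -2.125, -0.0]
ft_force: [0.0, -0.2, -3.8]
width: 0.0118
```

jog_arm(increments=[0, 0, -0.1, 0, 0, 0, -0.2, 0, 0, 0, -0.3, 0, 0, 0, -0.4, 0])

```text
time: 10.18
tool_pos: [0.5516, -0.1078, 0.2216]
ee_rot: [2.313, -2.125, -0.0]
ft_force: [-0.6, -0.3, -3.8]
width: 0.0117
```

jog_arm(increments=[0, 0, -0.1, 0, 0, 0, -0.2, 0, 0, 0, -0.3, 0])

```text
time: 10.55
tool_pos: [0.5516, -0.1078, 0.2187]
ee_rot: [-2.313, 2.125, -0.0]
ft_force: [0.5, 0.2, -4.8]
width: 0.0119
```

jog_arm(increments=[0, 0, -0.1, 0, 0, 0, -0.2, 0, 0, 0, -0.3, 0])

```text
time: 10.92
tool_pos: [0.5517, -0.1078, 0.2157]
ee_rot: [-2.313, 2.125, -0.0]
ft_force: [0.3, 0.7, -3.1]
width: 0.0119
```

jog_arm(increments=[0, 0, -0.1, 0, 0, 0, -0.2, 0])

```text
time: 11.18
tool_pos: [0.5517, -0.1078, 0.2137]
ee_rot: [-2.313, 2.125, -0.0]
ft_force: [-0.2, 0.8, -4.4]
width: 0.0119
```

jog_arm(increments=[0, 0, -0.1, 0, 0, 0, -0.2, 0])

```text
time: 11.42
tool_pos: [0.5516, -0.1079, 0.2117]
ee_rot: [2.313, -2.125, 0.0]
ft_force: [-0.2, -0.4, -3.4]
width: 0.0117
```

jog_arm(increments=[0, 0, -0.1, 0, 0, 0, -0.2, 0])

```text
time: 11.68
tool_pos: [0.5516, -0.1078, 0.2096]
ee_rot: [2.313, -2.125, -0.0]
ft_force: [-0.2, 0.2, -4.2]
width: 0.0122
```

jog_arm(increments=[0, 0, -0.1, 0, 0, 0, -0.2, 0])

```text
time: 11.92
tool_pos: [0.5516, -0.1078, 0.2077]
ee_rot: [2.313, -2.125, -0.0]
ft_force: [-0.3, 0.3, -4.2]
width: 0.012
```

jog_arm(increments=[0, 0, -0.1, 0, 0, 0, -0.2, 0])

```text
time: 12.18
tool_pos: [0.5516, -0.1078, 0.2057]
ee_rot: [2.313, -2.125, -0.0]
ft_force: [-0.2, 0.5, -3.0]
width: 0.0117
```

jog_arm(increments=[0, 0, -0.1, 0, 0, 0, -0.2, 0])

```text
time: 12.42
tool_pos: [0.5516, -0.1078, 0.2037]
ee_rot: [2.313, -2.125, 0.0]
ft_force: [-0.5, -0.6, -5.1]
width: 0.0116
```

jog_arm(increments=[0, 0, -0.1, 0, 0, 0, -0.2, 0])

```text
time: 12.68
tool_pos: [0.5516, -0.1078, 0.2017]
ee_rot: [2.313, -2.125, 0.0]
ft_force: [0.1, -1.4, -3.9]
width: 0.0121
```

jog_arm(increments=[0, 0, -0.1, 0, 0, 0, -0.2, 0])

```text
time: 12.92
tool_pos: [0.5516, -0.1078, 0.1997]
ee_rot: [2.313, -2.125, 0.0]
ft_force: [0.3, 0.3, -3.5]
width: 0.0119
```

jog_arm(increments=[0, 0, -0.1, 0, 0, 0, -0.2, 0])

```text
time: 13.18
tool_pos: [0.5518, -0.1079, 0.199]
ee_rot: [-2.313, 2.125, -0.001]
ft_force: [-7.0, 1.2, 14.4]
width: 0.0119
```

Contact came at TCP z ≈ 0.1995, which puts F at about 0.1175 and agrees with vision. I'll lift off by 2 mm and check.

jog_arm(increments=[0, 0, 0.2, 0, 0, 0, 0.38, 0, 0, 0, 0.38, 0])

```text
time: 13.55
tool_pos: [0.5517, -0.1078, 0.2015]
ee_rot: [-2.313, 2.125, -0.0]
ft_force: [0.0, 0.3, -3.4]
width: 0.012
```

Run:
```python
from h import *
s=readout.observe(); print({k:np.round(s[k],4).tolist() for k in('time','tool_pos','ee_rot','ft_force','moment','width')})
out=[];p=s['tool_pos'];a=np.deg2rad(4.9);ys=np.array([np.cos(a),np.sin(a),0])
for n,b in(('side',(310,120,410,200)),('wrist',(0,0,640,400))):
    d=shot(n,n+'4'); L=p-np.array([0,0,.061]); print(n,[np.round(proj(d,L+ys*q),1) for q in(-.075,0,.075)])
    x0,y0,x1,y1=b; c=d['pixels'][y0:y1,x0:x1,::-1]; out.append(cv2.resize(c,(390,int(390*c.shape[0]/c.shape[1])),interpolation=cv2.INTER_CUBIC))
H=max(i.shape[0] for i in out); c=np.hstack([np.pad(i,((0,H-i.shape[0]),(0,5),(0,0))) for i in out]); cv2.imwrite('pics/z4.png',np.clip(c*1.4,0,255).astype(np.uint8))
```

```text
{'time': 13.55, 'tool_pos': [0.5517, -0.1078, 0.2015], 'ee_rot': [-2.3134, 2.1255, -0.0], 'ft_force': [0.0184, 0.271, -3.3578], 'moment': [0.0129, 0.0261, -0.0285], 'width': 0.012}
side [array([377.9, 173.2]), array([350.8, 164.1]), array([325.4, 155.6])]
wrist [array([322.7, 299.7]), array([322.6, 213.1]), array([322.6, 110.7])]
```

View pics/z4.png

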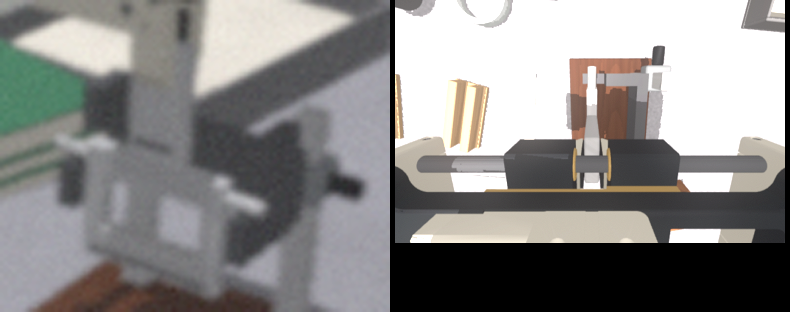

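The lugs sit just above the tongues, right end at (377,173), as predicted. Now I'll slide in under the lips at 10–16 mm/s.

jog_arm(increments=[0.02, -0.2, 0, 0, 0.03, -0.4, 0, 0, 0.05, -0.6, 0, 0, 0.07, -0.8, 0, 0, 0.09, -1, 0, 0, 0.09, -1, 0, 0])

```text
time: 14.4
tool_pos: [0.5525, -0.1181, 0.2015]
ee_rot: [2.313, -2.126, 0.0]
ft_force: [-0.4, 0.9, -3.4]
width: 0.0116
```

jog_arm(increments=[0.02, -0.15, 0, 0, 0.03, -0.3, 0, 0, 0.04, -0.45, 0, 0, 0.05, -0.6, 0, 0, 0.05, -0.6, 0, 0])

```text
time: 15.02
tool_pos: [0.553, -0.124, 0.2015]
ee_rot: [2.313, -2.126, 0.0]
ft_force: [0.7, 0.4, -4.3]
width: 0.012
```

jog_arm(increments=[0.02, -0.15, 0, 0, 0.03, -0.3, 0, 0, 0.04, -0.45, 0, 0, 0.05, -0.6, 0, 0, 0.07, -0.75, 0, 0, 0.08, -0.9, 0, 0, 0.08, -0.9, 0, 0])

```text
time: 15.9
tool_pos: [0.5538, -0.133, 0.2015]
ee_rot: [2.313, -2.126, -0.0]
ft_force: [0.5, -0.2, -4.2]
width: 0.0113
```

jog_arm(increments=[0.01, -0.1, 0, 0, 0.02, -0.2, 0, 0, 0.03, -0.3, 0, 0, 0.04, -0.4, 0, 0, 0.05, -0.5, 0, 0, 0.06, -0.6, 0, 0, 0.07, -0.77, 0, 0, 0.07, -0.77, 0, 0])

```text
time: 16.9
tool_pos: [0.5545, -0.1408, 0.2015]
ee_rot: [2.313, -2.126, 0.0]
ft_force: [-0.2, 0.1, -2.7]
width: 0.0116
```

jog_arm(increments=[0, 0, -0.1, 0, 0, 0, -0.2, 0, 0, 0, -0.3, 0])

```text
time: 17.27
tool_pos: [0.5545, -0.1405, 0.1985]
ee_rot: [2.313, -2.125, 0.0]
ft_force: [0.3, -0.3, -4.1]
width: 0.0119
```

jog_arm(increments=[0, 0, -0.1, 0, 0, 0, -0.2, 0])

```text
time: 17.52
tool_pos: [0.5545, -0.1405, 0.1965]
ee_rot: [2.313, -2.125, 0.0]
ft_force: [0.4, -0.1, -3.4]
width: 0.0116
```

The lugs are below tongue level with no force, so they are in the throats. I'll keep lowering; the floor should come at TCP z ≈ 0.1835.

jog_arm(increments=[0, 0, -0.1, 0, 0, 0, -0.2, 0, 0, 0, -0.3, 0, 0, 0, -0.4, 0])

```text
time: 18.02
tool_pos: [0.5545, -0.1405, 0.1925]
ee_rot: [2.314, -2.125, 0.0]
ft_force: [0.1, -0.0, -4.3]
width: 0.0115
```

jog_arm(increments=[0, 0, -0.1, 0, 0, 0, -0.2, 0, 0, 0, -0.3, 0, 0, 0, -0.4, 0])

```text
time: 18.52
tool_pos: [0.5546, -0.1405, 0.1885]
ee_rot: [2.313, -2.125, 0.0]
ft_force: [0.5, -0.4, -4.8]
width: 0.0117
```

jog_arm(increments=[0, 0, -0.1, 0, 0, 0, -0.2, 0, 0, 0, -0.3, 0])

```text
time: 18.9
tool_pos: [0.5545, -0.1405, 0.1855]
ee_rot: [2.313, -2.125, 0.0]
ft_force: [0.5, -0.1, -3.4]
width: 0.0123
```

jog_arm(increments=[0, 0, -0.05, 0, 0, 0, -0.1, 0])

```text
time: 19.15
tool_pos: [0.5546, -0.1406, 0.1845]
ee_rot: [2.313, -2.125, 0.0]
ft_force: [-0.8, 0.6, -3.9]
width: 0.0115
```

jog_arm(increments=[0, 0, -0.05, 0, 0, 0, -0.1, 0])

```text
time: 19.4
tool_pos: [0.5545, -0.1405, 0.1835]
ee_rot: [2.313, -2.125, 0.0]
ft_force: [0.2, 0.2, -2.8]
width: 0.0117
```

jog_arm(increments=[0, 0, -0.05, 0, 0, 0, -0.05, 0])

```text
time: 19.65
tool_pos: [0.5546, -0.1406, 0.1832]
ee_rot: [-2.313, 2.125, -0.0]
ft_force: [-0.6, 0.3, -1.0]
width: 0.0118
```

jog_arm(increments=[0, 0, -0.04, 0, 0, 0, -0.04, 0])

```text
time: 19.9
tool_pos: [0.5546, -0.1405, 0.1831]
ee_rot: [-2.313, 2.125, -0.001]
ft_force: [-2.8, -0.2, 3.1]
width: 0.012
```

Seated: the stand now carries the weight (net about 7 N). Releasing, with the jaws only part open.

jog_arm(increments=[0, 0, 0, 0, 0, 0, 0, 0, 0, 0, 0, 0, 0, 0, 0, 0, 0, 0, 0, 0, 0, 0, 0, 0, 0, 0, 0, 0, 0, 0, 0, 0], hand=150)

```text
time: 20.9
tool_pos: [0.5545, -0.1405, 0.1826]
ee_rot: [2.313, -2.125, 0.0]
ft_force: [-0.4, 0.4, -0.1]
width: 0.0379
```

Run:
```python
from h import *
s=readout.observe(); print({k:np.round(s[k],4).tolist() for k in('time','tool_pos','ft_force','moment','width')})
d=shot('side','s5'); c=d['pixels'][90:210,300:420,::-1]; cv2.imwrite('pics/z5.png',np.clip(cv2.resize(c,(600,600),interpolation=cv2.INTER_CUBIC)*1.4,0,255).astype(np.uint8))
```

```text
{'time': 20.9, 'tool_pos': [0.5545, -0.1405, 0.1826], 'ft_force': [-0.4145, 0.4078, -0.0842], 'moment': [-0.008, -0.0216, 0.0071], 'width': 0.0379}
```

View pics/z5.png

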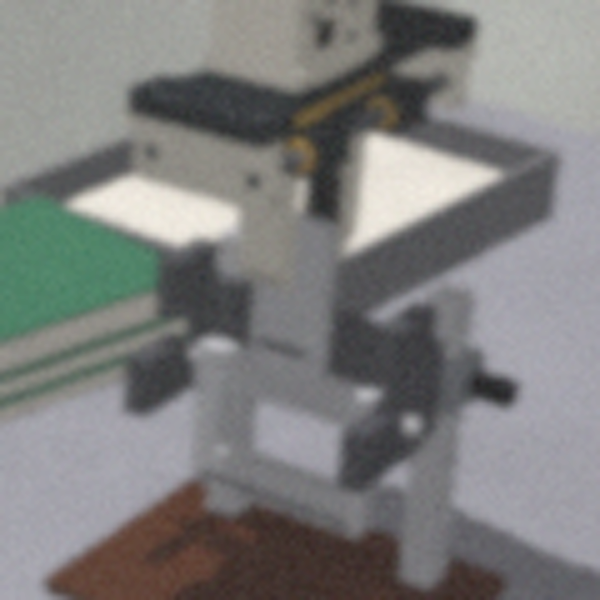

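The frame hangs upright with the near lug end in the throat at crop (412,425), and the jaws are clear of it. I'll back straight up.

jog_arm(increments=[0, 0, 0.5, 0, 0, 0, 1.5, 0, 0, 0, 3, 0, 0, 0, 5, 0, 0, 0, 8, 0, 0, 0, 11, 0, 0, 0, 14, 0, 0, 0, 14, 0, 0, 0, 14, 0, 0, 0, 14, 0, 0, 0, 14, 0, 0, 0, 14, 0])

```text
time: 22.45
tool_pos: [0.5544, -0.1405, 0.3222]
ee_rot: [2.313, -2.125, -0.001]
ft_force: [0.1, -0.3, -0.2]
width: 0.038
```

Run:
```python
from h import *
s=readout.observe(); print({k:np.round(s[k],4).tolist() for k in('time','tool_pos','ft_force','width')})
d=shot('side','s6'); c=d['pixels'][90:210,300:420,::-1]
ds=d; o=np.array([.5544,-.1407,0]); a=np.deg2rad(4.9); ys=np.array([np.cos(a),np.sin(a),0])
print([np.round(5*(np.array(proj(d,o+ys*y+np.array([0,0,z])))-[300,90])) for y,z in((-.075,.1225),(0,.2115))])
cv2.imwrite('pics/z6.png',np.clip(cv2.resize(c,(600,600),interpolation=cv2.INTER_CUBIC)*1.4,0,255).astype(np.uint8))
```

```text
{'time': 22.45, 'tool_pos': [0.5544, -0.1405, 0.3222], 'ft_force': [0.1217, -0.2586, -0.1692], 'width': 0.038}
[array([422., 424.]), array([300., 211.])]
```

View pics/z6.png

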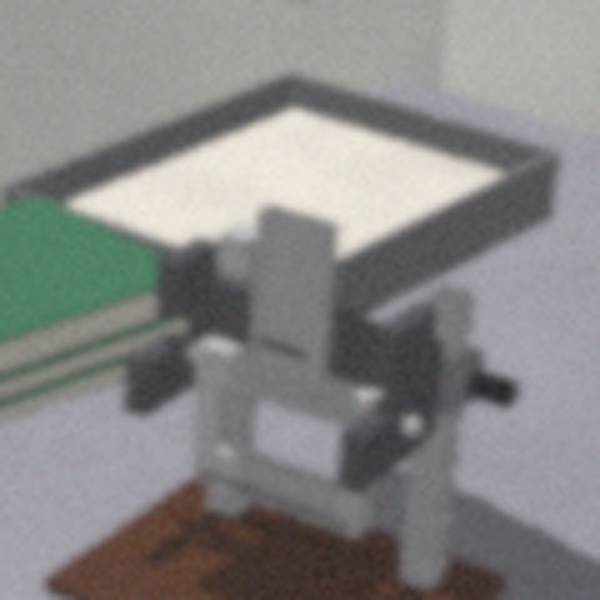

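The frame hangs still, with the near lug end at (412,425) against a predicted (422,424) and the tab top where expected. The arm is clear, so I'm handing in.

```bash
python3 -c "
from plant import ticket; print(ticket.job_done())"
```

```text
the job is handed in; nothing more can be done
None
```

The lugged frame is hanging on the hook stand, released, and the job was handed in at about 22.5 s of the 58 s allowed. `job_done()` gives no verdict.

- **What I did:** I gripped the frame 8 mm above the suggested point so the fingers would clear the plate behind the hooks. I lifted it out of its rest and turned it about 16°, then lowered it until it touched the tongues. I backed off 2 mm, slid it in under the lips with no force felt, and let it down to the bottom of the throats.
- **Contact readings:** The throat floor is at about 117 mm by feel, and the camera estimate of 115–120 mm agrees. The highest net force I read was about 20 N at the tongues and about 7 N at the floor. Forces are only reported at the end of each move, so a brief higher peak could have gone unseen.
- **Last checks:** The side picture shows the frame upright, with the near lug in its throat and the tab top where predicted. The open jaws are about 11 cm above it and the wrist force is about zero.
- **Disagreement:** The near lug end appeared about 2 px (roughly 4 mm) from its predicted position. I put this down to calibration, since the throat walls allow only about 3 mm of play.
- **Not checked:** I did not look again at the other frame and bystanders after the move. Nothing suggested contact with them.

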